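# Latch the small mould block into the loading slide

### The job

Load the small mould block, the one with the single round bored hole, into the loading slide on the bench: set it down flat on the slide's open flared end with its long side along the lane, then slide it in along the lane, past the sprung pawl, until the pawl has snapped back behind it and keeps it from coming back out. Then let go of it.

Things in the scene. Friction and masses are not known exactly. Their poses are not given: they have to be found in the camera images.
- mould_small_center (a point): Centre (half-way up) of the loose small mould block: plain pale block, 36 mm (x) by 50 mm (y, long side) by 34 mm high, one round hole bored in its top; 0.2 to 0.4 kg; starts flat on the bench. Either end may go in first. Not wanted: the 100 mm long mould block with a rectangular cavity and the 75 mm plate with four pins.
- loading_slide: Fixed metal slide, 196 x 92 mm. x = loading direction, y = left, z up. Origin: lane's centre line, level with the pawl's tooth, on the bench. In its frame, mm: floor top z 6; lane 46 wide; end stop's face x 59, with a keeper lip over x 50 to 59 at z 43 to 50 (block passes under; hold it at or behind its middle). Latched, the block's centre is at x 25 to 34, y within 5, z 23.
- slide_mouth (a point): Floor of the slide's open flared end, where the block is set down: x -88, y 0, z 6 mm in the slide's frame, same axes. The flare runs from x -120 to -62, between low lips narrowing from 80 to 46 mm apart. Lips, rails and pawl are low (tops at z 16, 8 mm thick), so the block stands 24 mm out above them and may be held by its sides while it slides.
- pawl (a joint): Sprung pawl left of the lane: steel finger on a vertical pin at x -62, y 29 (slide's frame, mm), sloping into the lane to its tooth at x 0, y 2 to 10. Value in rad: 0 = at rest in the lane, 0.32 = pushed fully aside. The block slid in pushes it aside (light spring, under 8 N of push); once the block's rear has passed x 0 it snaps back to 0 and blocks return.
Mind the look-alikes: they are no part of the job. Leave any purple look-alike of the part that bears mould_small_center alone.

How it is judged (in metres and radians):
On the way, in this order (a step that is already met when the one before it is completed fails the run):
1. the small mould block stands on the floor of the slide's open end, short of the pawl's tooth (x of mould_small_center in the frame of loading_slide between -0.13 and -0.055 m and y of mould_small_center in the frame of loading_slide between -0.03 and 0.03 m and z of mould_small_center in the frame of loading_slide below 0.028 m), for 0.1 s.
2. the block, in the lane, pushes the pawl aside (value of joint pawl above 0.1 rad and x of mould_small_center in the frame of loading_slide above -0.05 m and y of mould_small_center in the frame of loading_slide between -0.012 and 0.012 m), for 0.02 s.
At the end, for the whole second after the job is handed in: The small mould block lies flat in the lane between the pawl and the end stop (its centre 22 to 38 mm past the tooth line and within 10 mm of the lane's centre line, long side along the lane within 14 degrees), and the pawl has sprung back behind it (within 0.06 rad of its rest) (x of mould_small_center in the frame of loading_slide between 0.022 and 0.038 m and y of mould_small_center in the frame of loading_slide between -0.01 and 0.01 m and z of mould_small_center in the frame of loading_slide between 0.018 and 0.028 m and angle between the y axis of mould_small_center and the x axis of loading_slide, either way round below 0.25 rad and angle between mould_small_center's own z axis and vertical below 0.12 rad and value of joint pawl below 0.06 rad); the robot touches nothing.
It also fails if it takes over 40 s, if anything falls off the work surface, if the arm or the gripper's body presses on something with over 40 N, if the wrist force passes 120 N, or if a joint passes its speed limit or range.

### The arm

A 6-joint arm with a two-finger parallel gripper is mounted at the origin on a cart in front of the work surface, level with it; the furniture and walls round the work are solid. World frame = base frame: x ahead of the robot, y to its left, z up, the work surface at z = 0. Lengths are in m, angles in degrees, forces in N, time in s.
With the tool pointing down it reaches from about 0.35 to 0.875 m from the base axis. Payload 4.2 kg.
Tool frame: the origin (TCP) lies on the centre line of the jaws, within the pads' length; the fingertips stand 11 mm ahead of it and the grasp point (between the pads) lies 8 mm behind it; y points along the fingers, z is the direction in which the jaws open and shut, and the axes are right-handed (so a half turn about y gives the same grasp; the last joint's range is limited). The gripper opens to 87 mm and grips with 3 to 60 N. Pads are 19 mm wide; open, the fingers measure 117 mm over their backs; the gripper's body (75 mm by 190 mm) begins 51 mm behind the grasp point.
Start: joints at [-57.376, 22.042, 0.453, 0, -68.411, -14.817], TCP at [0.191, -0.595, 0.234] pointing down, gripper open.
Joint ranges: [-179.83, 179.83], [-69.29, 118.12], [-61.27, 80.66], [-181.25, 117.63], [-171.15, -9.14], [-177.46, 177.46]. Speed limits (degrees/s): [159.86, 159.86, 180, 180, 180, 180].

### API

Orientations are given as a 3x3 rotation matrix whose columns are the frame's x, y, z axes.
In Python, from station import r, optics gives the robot as it stands. The module is installed in compiled form; this text tells all that it offers.
- The arm moves only by the tool step_arm, never from a script. Its argument "moves" is a list that holds one entry, the list of rows, each a list of 7 numbers: the turn, a rotation vector about the tool's x, y, z in rad, then the shift along the tool's x, y, z in cm, then the opening in per cent of the stroke, from 0 (shut) to 100 (fully open). A call has exactly 5 rows; each row is the pose to reach, as a shift and turn from the pose commanded when the call began, along the tool's axes at that moment; what a row does not reach only later rows make up. A row lasts 1/12 s, in which the tool goes at most 41.7 mm and 7.16 degrees, less where a joint would pass 70% of its speed; a pose out of reach is approached as far as the arm can. A call with a gripper value outside its range is refused whole. The fingers move at their own pace and stop on an object; the grip force is fixed at half the most. Time passes only in rows, so rows that repeat a pose let the fingers close, or fill a call up. It gives the time, the measured TCP pose, the force and the opening at its end, in the units of the state.
- r.sense(): the state, without advancing time (a new reading comes with each control period).
- optics.capture(name): name is "scene" or "side" or "wrist"; returns a dict with "image" (384x512x3 uint8, red, green, blue), "fov_y" (degrees; the focal length in pixels is half the picture's height over the tangent of half this angle, whatever the lens; pixels are square), "cx", "cy" (the principal point, pixels), "k1" (the pictures are not rectified: a ray, as slopes to the right and down, at radius r is drawn at 1 + k1 r^2 times it, then the intrinsics apply), "cam_to_world" (4x4, takes a point from camera to world coordinates). Camera axes: x right, y down, z forward; pixel columns grow to the right and rows downward; lengths in m; the calibration is good to about 2 mm. A picture is of the moment at which its call begins. There is no depth.
- r.finish_job(): hands the job in, once; it reports no verdict.
The state is a dict: "time_s": time; "joints": joint angles; "joint_velocities": joint speeds; "effort": joint torques, N m; "tcp_pos": TCP position; "ee_rot": TCP orientation; "wrist_force": force on the tool from outside, world axes, zero at the start; "moment": the same for the moment, N m; "gripper_width": opening from 0.0 (shut) to 1.0 (fully open).
Only numpy, scipy, OpenCV 4.12 (cv2) and the standard library are available. Lean on these libraries where they do the work, as an engineer would, in place of code of your own. Each camera call takes 0.05 s, during which the arm holds its last target.

## Working session

There is one attempt and no reset: what is moved stays moved. The work goes in short steps, Python scripts to look and compute and a tool call to move; the robot and the scene stay as the last step left them, time stands still between calls to the robot, and variables do not carry over. Pictures are saved under pics/ and viewed, and the job is handed in when it is done.

Besides the shell and the picture viewer there is one more tool, called after "Request:" as a command line: name --argument value ..., lists and objects as JSON in quotes. step_arm: Moves the arm, as the interface text tells. Its arguments: {"type":"object","properties":{"moves":{"type":"array"}},"required":["moves"]}

```bash
mkdir -p pics
python3 - <<'E'
from station import r, optics
import cv2,pickle
print(r.sense())
for n in ("scene","side","wrist"):
    c=optics.capture(n); pickle.dump(c,open(f"pics/{n}0.pkl","wb"))
    cv2.imwrite(f"pics/{n}0.png",cv2.cvtColor(c["image"],cv2.COLOR_RGB2BGR))
    print(n,c["fov_y"],c["cx"],c["cy"],c["k1"],c["cam_to_world"].round(3).tolist())
E
```

```text
{'time_s': 0.0, 'joints': array([-5.73763554e+01,  2.20905078e+01,  3.80582439e-01, -2.89656873e-02,
       -6.84117085e+01, -1.48185671e+01]), 'joint_velocities': array([ 0.07011695,  0.01849806, -0.03814233,  0.0757086 ,  0.05456551,
        0.00486044]), 'effort': array([-7.32791377e-04, -3.90668321e+01,  1.87409377e+01,  4.21995968e+00,
        1.09868310e-02, -1.94239542e-04]), 'tcp_pos': array([ 0.19097628, -0.59450214,  0.2324678 ]), 'ee_rot': array([[ 9.52159279e-01, -7.48558194e-04, -3.05601289e-01],
       [ 3.05602193e-01,  2.04137257e-03,  9.52157095e-01],
       [-8.88989060e-05, -9.99997636e-01,  2.17247286e-03]]), 'wrist_force': array([ 0.75086056, -0.12713821, -0.43811343]), 'moment': array([0.07190059, 0.01517507, 0.00984602]), 'gripper_width': 0.999958892904957}
scene 46.44977152644406 251.50922510840576 204.2659100962843 -0.07140684072191078 [[-0.886, -0.299, 0.356, 0.214], [-0.464, 0.565, -0.682, 0.409], [0.003, -0.769, -0.639, 0.71], [0.0, 0.0, 0.0, 1.0]]
side 43.0765082810213 254.86193167666994 200.90282128335335 0.0031785401629181235 [[0.606, 0.436, -0.666, 1.391], [0.795, -0.355, 0.491, -0.915], [-0.022, -0.827, -0.562, 0.742], [0.0, 0.0, 0.0, 1.0]]
wrist 60.35088180386509 259.06198199062777 195.33975815605555 -0.03879436238724311 [[-0.306, 0.906, 0.291, 0.11], [0.952, 0.291, 0.096, -0.62], [0.002, 0.306, -0.952, 0.384], [0.0, 0.0, 0.0, 1.0]]
```

View pics/scene0.png

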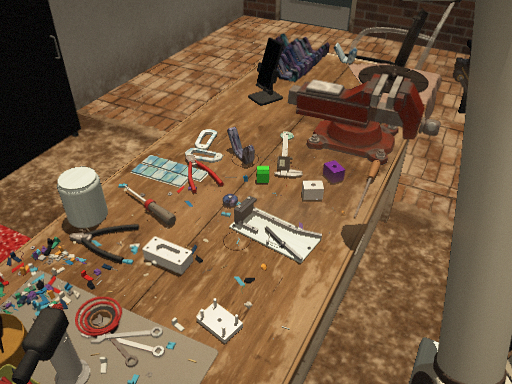

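View pics/side0.png

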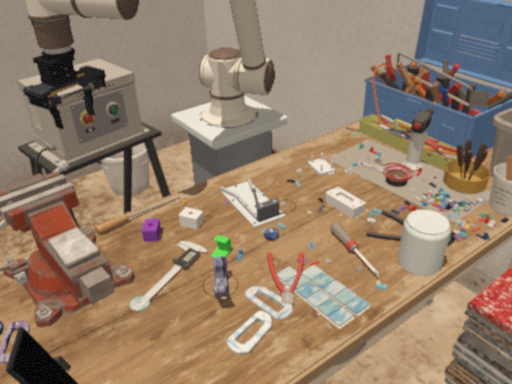

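View pics/wrist0.png

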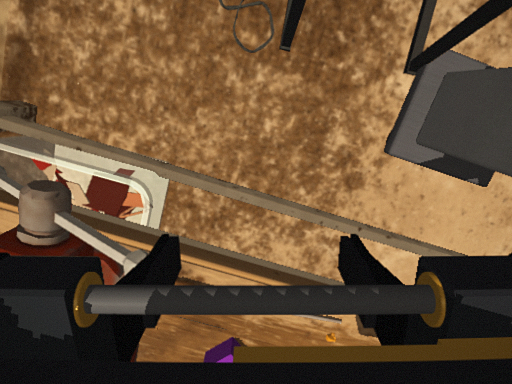

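Scene: the white block with a dark dot in its top at (313,190) is the likely target. The other blocks are the purple look-alike (333,172), a green cube (262,174), the long mould (168,254) and the pin plate (220,321). The slide is near (275,235), with its end stop near (243,210). I'll check this in enlarged crops.

```bash
cat > h.py <<'E'
import numpy as np,cv2,pickle
def K(c):
    f=c["image"].shape[0]/2/np.tan(np.radians(c["fov_y"])/2)
    return np.array([[f,0,c["cx"]],[0,f,c["cy"]],[0,0,1.]]),np.array([c["k1"],0,0,0,0.])
def ray(c,p):
    k,d=K(c); u=cv2.undistortPoints(np.array(p,float).reshape(-1,1,2),k,d)[:,0]
    R=c["cam_to_world"]; return R[:3,3],np.c_[u,np.ones(len(u))]@R[:3,:3].T
def plane(c,p,z):
    o,d=ray(c,p); return o+d*((z-o[2])/d[:,2])[:,None]
def proj(c,P):
    k,d=K(c);T=np.linalg.inv(c["cam_to_world"])
    return cv2.projectPoints(np.array(P,float).reshape(-1,1,3),cv2.Rodrigues(T[:3,:3])[0],T[:3,3],k,d)[0][:,0]
E
python3 - <<'E'
import cv2
a=cv2.imread("pics/scene0.png");b=cv2.imread("pics/side0.png")
cv2.imwrite("pics/c1.png",cv2.resize(a[190:270,222:332],None,fx=7,fy=7,interpolation=cv2.INTER_CUBIC))
cv2.imwrite("pics/c2.png",cv2.resize(a[155:210,290:360],None,fx=10,fy=10,interpolation=cv2.INTER_CUBIC))
cv2.imwrite("pics/c3.png",cv2.resize(b[170:250,135:295],None,fx=5,fy=5,interpolation=cv2.INTER_CUBIC))
E
```

```text
(no output)
```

View pics/c1.png

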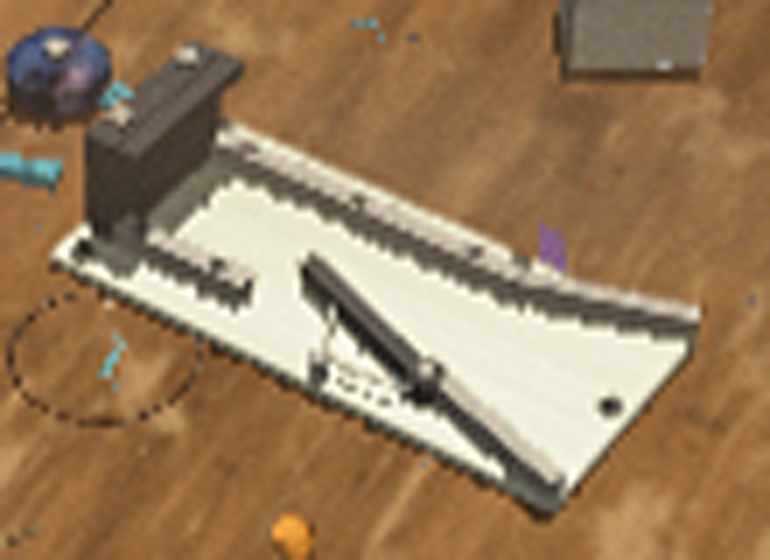

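View pics/c2.png

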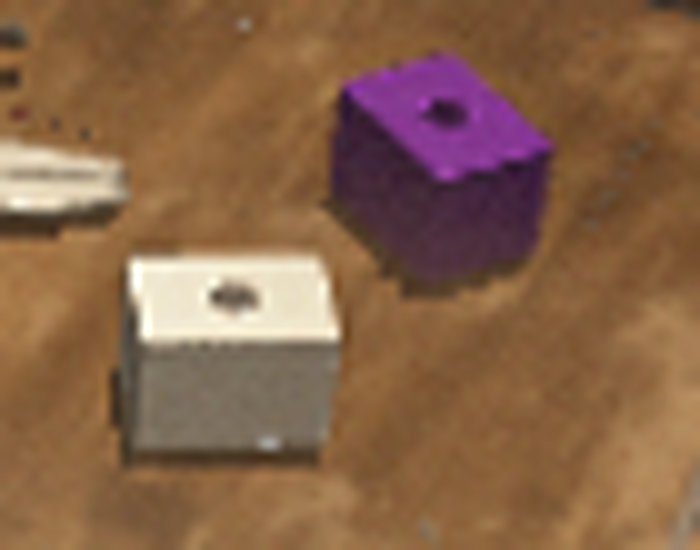

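View pics/c3.png

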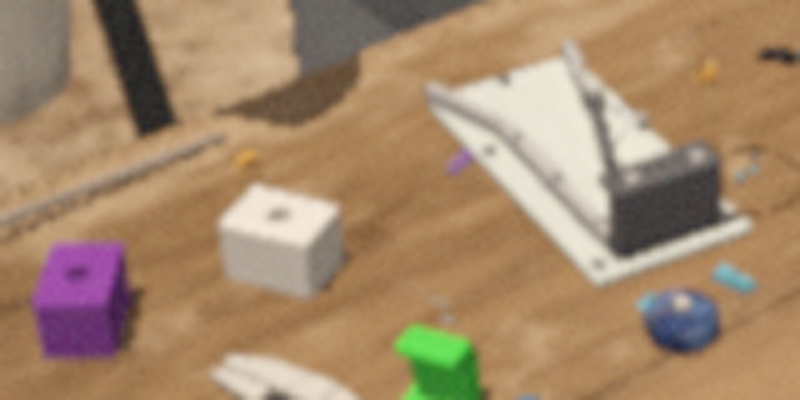

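The crops confirm it. The white block at scene (313,190) and side (191,218) is pale with one round hole, while the purple one at (333,172) is the look-alike to leave alone. Now I'll measure the block and the slide.

```bash
cat > m.py <<'E'
from h import *
S=pickle.load(open("pics/scene0.pkl","rb"));D=pickle.load(open("pics/side0.pkl","rb"))
def cr(p,s,o): return (np.array(p,float)+.5)/s-.5+np.array(o)
E
python3 - <<'E'
from m import *
b=plane(S,cr([(130,258),(323,258),(340,342),(140,342)],10,(290,155)),.034)
print("block scene",b.round(4).tolist(),b.mean(0)); print([np.linalg.norm(b[i]-b[i-1]).round(4) for i in range(4)])
b=plane(D,cr([(260,185),(342,210),(308,242),(221,222)],5,(135,170)),.034)
print("block side",b.round(4).tolist(),b.mean(0)); print([np.linalg.norm(b[i]-b[i-1]).round(4) for i in range(4)])
s=plane(S,cr([(55,258),(545,510),(693,345)],7,(222,190)),.006); print("slide scene",s.round(4).tolist(),np.linalg.norm(s[0]-s[1]),np.linalg.norm(s[1]-s[2]))
print("holes sc",plane(S,cr([(610,405),(83,248)],7,(222,190)),.006).round(4).tolist())
s=plane(D,cr([(750,225),(600,280),(430,95),(570,58)],5,(135,170)),.006); print("slide side",s.round(4).tolist(),[np.linalg.norm(s[i]-s[i-1]).round(4) for i in range(4)])
E
```

```text
block scene [[0.5203, -0.4575, 0.034], [0.4769, -0.4805, 0.034], [0.4608, -0.4497, 0.034], [0.5046, -0.4264, 0.034]] [ 0.49065796 -0.45350699  0.034     ]
[np.float64(0.0348), np.float64(0.0491), np.float64(0.0348), np.float64(0.0496)]
block side [[0.4618, -0.4479, 0.034], [0.5072, -0.427, 0.034], [0.5198, -0.4547, 0.034], [0.4776, -0.4798, 0.034]] [ 0.49159898 -0.45235251  0.034     ]
[np.float64(0.0357), np.float64(0.05), np.float64(0.0305), np.float64(0.0491)]
slide scene [[0.614, -0.2476, 0.006], [0.4254, -0.2188, 0.006], [0.4114, -0.3076, 0.006]] 0.19076153301300464 0.08996785054610093
holes sc [[0.4249, -0.2698, 0.006], [0.6082, -0.2563, 0.006]]
slide side [[0.6171, -0.2506, 0.006], [0.6057, -0.3393, 0.006], [0.4089, -0.3094, 0.006], [0.4273, -0.2251, 0.006]] [np.float64(0.1915), np.float64(0.0894), np.float64(0.199), np.float64(0.0863)]
```

Run:
```python
from m import *
L=np.array([[76,46],[-120,46],[-120,-46],[76,46],[76,-46],[-120,-46],[-120,46]])/1000
s=np.r_[plane(S,cr([(55,258),(545,510),(693,345)],7,(222,190)),.006),plane(D,cr([(750,225),(600,280),(430,95),(570,58)],5,(135,170)),.006)][:,:2]
from scipy.spatial.transform import Rotation as R
A=np.c_[L-L.mean(0),np.zeros(7)];B=np.c_[s-s.mean(0),np.zeros(7)]
q,_=R.align_vectors(B,A);M=q.as_matrix()[:2,:2];t=s.mean(0)-M@L.mean(0)
print("slide",t,np.degrees(np.arctan2(M[1,0],M[0,0])));print((s-(L@M.T+t)).round(4).tolist())
np.save("slide.npy",np.r_[t,np.arctan2(M[1,0],M[0,0])])
inv=lambda P:((P[:,:2]-t)@M*1000).round(1).tolist()
print("tooth,pin,lip end",inv(plane(S,cr([(312,258),(428,375),(695,318),(560,480)],7,(222,190)),.016)))
print("lip top corners",inv(plane(S,cr([(88,143),(190,45),(242,65)],7,(222,190)),.05)))
p=plane(S,cr([(340,88),(445,52),(550,150),(445,182)],10,(290,155)),.034);print("purple",p.round(3).tolist())
print("vise near", plane(S,[(295,100),(312,140),(384,155),(370,180)],.0).round(3).tolist())
```

```text
slide [ 0.53600693 -0.28310596] -8.62401470748103
[[-0.004, 0.0014], [0.0012, 0.0009], [0.0009, 0.003], [-0.001, -0.0016], [0.0015, 0.0007], [-0.0015, 0.0012], [0.003, -0.0055]]
tooth,pin,lip end [[-2.9, 5.1], [-63.3, 28.1], [-118.2, -44.5], [-120.4, 42.2]]
lip top corners [[66.7, 34.0], [70.4, -26.7], [50.0, -28.4]]
purple [[0.5, -0.554, 0.034], [0.481, -0.584, 0.034], [0.441, -0.553, 0.034], [0.461, -0.527, 0.034]]
vise near [[0.739, -0.923, 0.0], [0.589, -0.703, 0.0], [0.374, -0.726, 0.0], [0.376, -0.588, 0.0]]
```

Request:
step_arm --moves '[[[0,-0.05,0,4,0,1,75],[0,-0.1,0,8,0,2,75],[0,-0.15,0,12,0,3,75],[0,-0.178,0,16,0,4,75],[0,-0.178,0,20,0,4.2,75]]]'

```text
time_s: 0.57
tcp_pos: [0.3696, -0.4918, 0.2337]
ee_rot: [[0.882, -0.0, -0.47], [0.47, 0.001, 0.882], [0.0, -1.0, 0.001]]
wrist_force: [0.7, -1.2, -0.9]
gripper_width: 0.771
```

Request:
step_arm --moves '[[[0,0,0,3,2,-0.5,75],[0,0,0,6,4.5,-1,75],[0,0,0,9,7,-1.6,75],[0,0,0,11.2,10,-2.1,75],[0,0,0,12.2,13,-2.15,75]]]'

```text
time_s: 0.98
tcp_pos: [0.4897, -0.4546, 0.1022]
ee_rot: [[0.882, 0.002, -0.472], [0.472, -0.001, 0.882], [0.001, -1.0, -0.002]]
wrist_force: [-0.2, -1.3, 0.6]
gripper_width: 0.748
```

```bash
cat > snap.py <<'E'
import sys,pickle,cv2
from station import r,optics
s=r.sense();print(s["time_s"],s["tcp_pos"].round(4),s["ee_rot"].round(4).tolist(),s["wrist_force"].round(1),s["gripper_width"])
t=sys.argv[1]
for n in sys.argv[2:]:
    c=optics.capture(n);pickle.dump(c,open(f"pics/{n}{t}.pkl","wb"));cv2.imwrite(f"pics/{n}{t}.png",cv2.cvtColor(c["image"],cv2.COLOR_RGB2BGR))
E
python3 snap.py 1 wrist scene side
```

```text
0.9833 [ 0.4897 -0.4546  0.1022] [[0.8816, 0.0016, -0.472], [0.472, -0.001, 0.8816], [0.001, -1.0, -0.0016]] [-0.2 -1.3  0.6] 0.7480169584271942
```

View pics/wrist1.png

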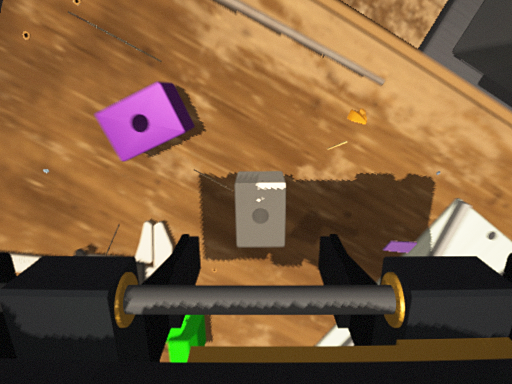

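The wrist view shows the block square between the fingers: its top spans columns 236–286 (rows about 187–247) and the fingers' inner edges are at 198 and 322. I'll cross-check the position with rays.

Run:
```python
from h import *
W=pickle.load(open("pics/wrist1.pkl","rb"))
b=plane(W,[(235.5,186),(286,186),(285.5,247),(237,247)],.034);print(b.round(4).tolist(),b.mean(0),[np.linalg.norm(b[i]-b[i-1]).round(4) for i in range(4)])
print(plane(W,[(261,216)],.034))
```

```text
[[0.4783, -0.4785, 0.034], [0.4618, -0.4477, 0.034], [0.5025, -0.4249, 0.034], [0.5194, -0.4564, 0.034]] [ 0.49049411 -0.45189152  0.034     ] [np.float64(0.0467), np.float64(0.0349), np.float64(0.0467), np.float64(0.0357)]
[[ 0.48951626 -0.45242352  0.034     ]]
```

Request:
step_arm --moves '[[[0,0,0,0,2.5,0,75],[0,0,0,0,5,0,75],[0,0,0,0,7,0,75],[0,0,0,0,8,0,75],[0,0,0,0,8,0,75]]]'

```text
time_s: 1.55
tcp_pos: [0.4852, -0.4558, 0.0229]
ee_rot: [[0.883, -0.002, -0.469], [0.469, 0.001, 0.883], [-0.001, -1.0, 0.002]]
wrist_force: [-0.7, 0.2, -0.1]
gripper_width: 0.747
```

Request:
step_arm --moves '[[[0,0,0,0,0,0,75],[0,0,0,0,0,0,60],[0,0,0,0,0,0,45],[0,0,0,0,0,0,30],[0,0,0,0,0,0,30]]]'

```text
time_s: 1.97
tcp_pos: [0.487, -0.4559, 0.0247]
ee_rot: [[0.883, 0.002, -0.47], [0.47, -0.001, 0.883], [0.001, -1.0, -0.002]]
wrist_force: [-0.7, -0.2, -0.5]
gripper_width: 0.534
```

Request:
step_arm --moves '[[[0,0,0,0,0,0,20],[0,0,0,0,0,0,20],[0,0,0,0,0,0,20],[0,0,0,0,0,0,20],[0,0,0,0,0,0,20]]]'

```text
time_s: 2.38
tcp_pos: [0.4867, -0.4557, 0.024]
ee_rot: [[0.883, 0.0, -0.47], [0.47, -0.0, 0.883], [0.0, -1.0, -0.001]]
wrist_force: [0.2, 0.9, 2.8]
gripper_width: 0.407
```

Request:
step_arm --moves '[[[0,0,0,0,0,0,20],[0,0,0,0,0,0,20],[0,0,0,0,0,0,20],[0,0,0,0,0,0,20],[0,0,0,0,0,0,20]]]'

```text
time_s: 2.8
tcp_pos: [0.4868, -0.4556, 0.024]
ee_rot: [[0.883, 0.0, -0.47], [0.47, -0.0, 0.883], [0.0, -1.0, -0.0]]
wrist_force: [-0.7, 1.8, 4.5]
gripper_width: 0.413
```

The opening of 0.413 × 87 mm = 35.9 mm matches the 36 mm side, so the block is gripped. Lifting it now and moving toward the mouth.

Request:
step_arm --moves '[[[0,0,0,0,-1.5,0,20],[0,0,0,0,-4,0,20],[0,0,0,0,-6.5,0,20],[0,0,0,0,-8,0.5,20],[0,0,0,0,-8,1.5,20]]]'

```text
time_s: 3.22
tcp_pos: [0.4813, -0.4438, 0.1065]
ee_rot: [[0.883, 0.006, -0.469], [0.469, -0.004, 0.883], [0.003, -1.0, -0.006]]
wrist_force: [0.7, -0.7, -2.2]
gripper_width: 0.416
```

Request:
step_arm --moves '[[[0,0.11,0,1,0,3,20],[0,0.22,0,2,0,6,20],[0,0.33,0,3,0,9,20],[0,0.44,0,4,0,12,20],[0,0.55,0,5,0,14.5,20]]]'

```text
time_s: 3.63
tcp_pos: [0.4533, -0.2884, 0.1022]
ee_rot: [[0.998, -0.003, 0.068], [-0.068, 0.002, 0.998], [-0.003, -1.0, 0.002]]
wrist_force: [0.5, -0.0, -2.1]
gripper_width: 0.416
```

```bash
python3 snap.py 2 wrist scene side
```

```text
3.6333 [ 0.4533 -0.2884  0.1022] [[0.9977, -0.0029, 0.0675], [-0.0675, 0.0019, 0.9977], [-0.003, -1.0, 0.0017]] [ 0.5 -0.  -2.1] 0.41575566558708743
```

View pics/wrist2.png

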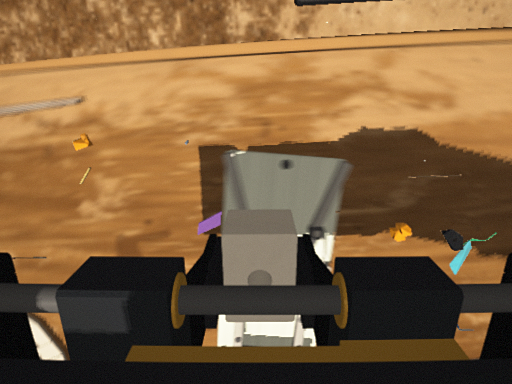

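View pics/scene2.png

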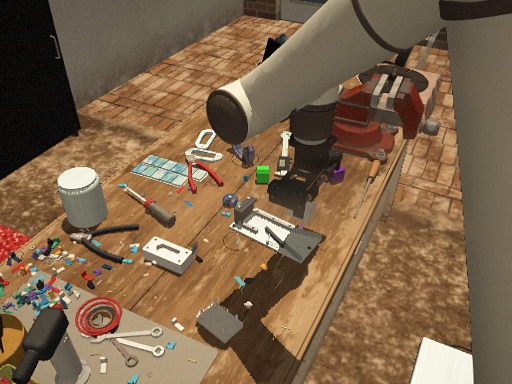

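Run:
```python
import cv2
a=cv2.imread("pics/wrist2.png");a=cv2.convertScaleAbs(a,alpha=1.6,beta=10)
cv2.imwrite("pics/c4.png",cv2.resize(a[140:250,200:360],None,fx=5,fy=5,interpolation=cv2.INTER_CUBIC))
```

```text
(no output)
```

View pics/c4.png

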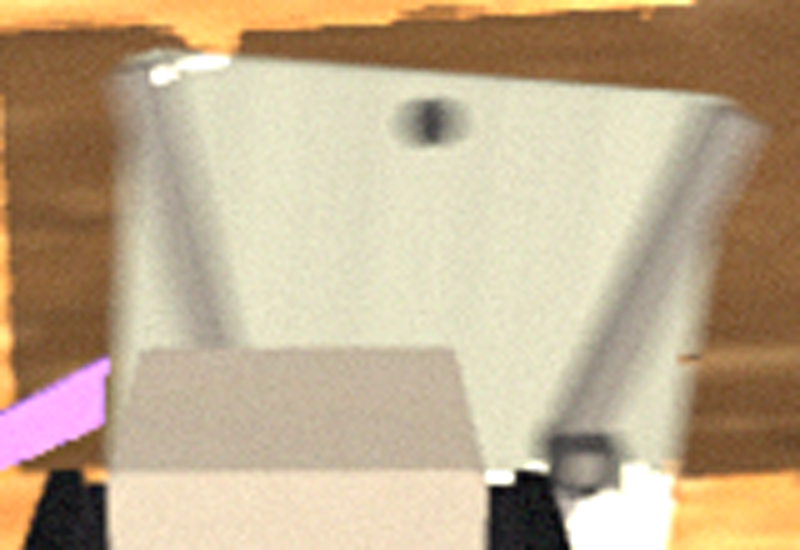

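Run:
```python
from m import *
W=pickle.load(open("pics/wrist2.pkl","rb"));tx,ty,a=np.load("slide.npy");M=np.array([[np.cos(a),-np.sin(a)],[np.sin(a),np.cos(a)]])
inv=lambda P:((P[:,:2]-[tx,ty])@M*1000).round(1).tolist()
print("hole,edge",inv(plane(W,cr([(430,122),(300,66),(680,92),(110,300),(695,370)],5,(200,140)),.006)))
print("pin",inv(plane(W,cr([(585,465)],5,(200,140)),.018)))
print("scene hole",inv(plane(S,cr([(610,405)],7,(222,190)),.006)))
```

```text
hole,edge [[-113.9, 0.5], [-120.9, -20.0], [-121.8, 38.0], [-81.2, -46.8], [-77.2, 47.4]]
pin [[-64.4, 29.2]]
scene hole [[-111.9, -3.5]]
```

Request:
step_arm --moves '[[[0,0.04,0,-0.7,0,1,20],[0,0.089,0,-1.3,0,2.1,20],[0,0.089,0,-1.3,1.5,2.1,20],[0,0.089,0,-1.3,3.5,2.1,20],[0,0.089,0,-1.3,5,2.1,20]]]'

```text
time_s: 4.2
tcp_pos: [0.4434, -0.2694, 0.0523]
ee_rot: [[0.989, -0.0, 0.15], [-0.15, 0.0, 0.989], [-0.0, -1.0, 0.0]]
wrist_force: [0.2, 1.0, -3.2]
gripper_width: 0.407
```

Request:
step_arm --moves '[[[0,0,0,0,0,0,20],[0,0,0,0,0,0,20],[0,0,0,0,0,0,20],[0,0,0,0,0,0,20],[0,0,0,0,0,0,20]]]'

```text
time_s: 4.62
tcp_pos: [0.4445, -0.2695, 0.0545]
ee_rot: [[0.989, 0.002, 0.15], [-0.15, -0.001, 0.989], [0.002, -1.0, -0.0]]
wrist_force: [-0.6, -0.7, -2.4]
gripper_width: 0.412
```

```bash
python3 snap.py 3 wrist scene side
python3 - <<'E'
import cv2
a=cv2.imread("pics/side3.png")
cv2.imwrite("pics/c5.png",cv2.resize(a[150:250,180:300],None,fx=6,fy=6,interpolation=cv2.INTER_CUBIC))
E
```

```text
4.6167 [ 0.4445 -0.2695  0.0545] [[0.9887, 0.002, 0.1496], [-0.1496, -0.0006, 0.9887], [0.0021, -1.0, -0.0003]] [-0.6 -0.7 -2.4] 0.411927532736753
```

View pics/wrist3.png

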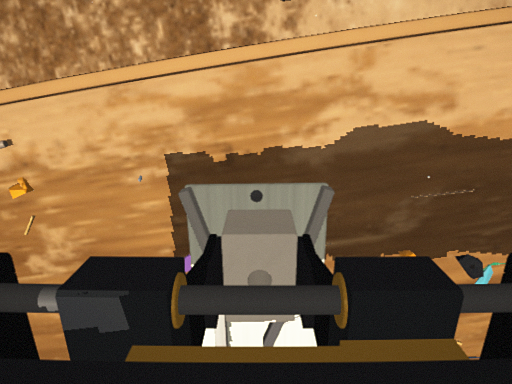

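View pics/c5.png

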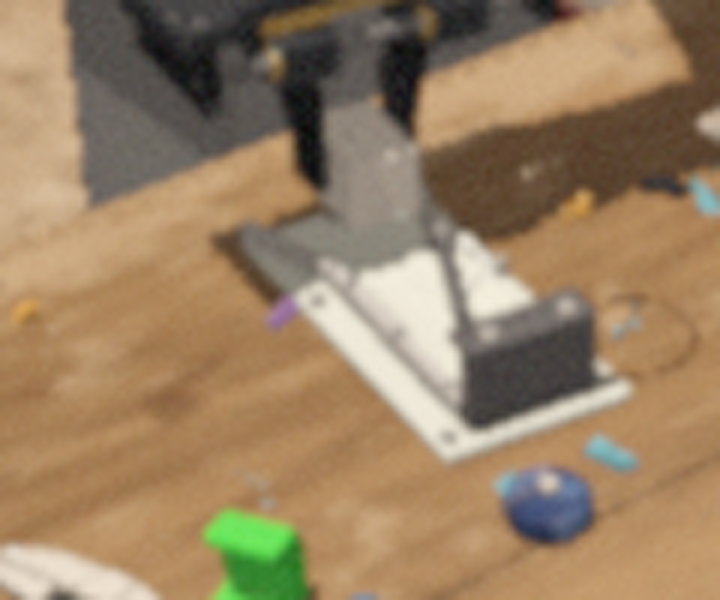

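The wrist view shows the slide's mouth edge level at row 184, lips at columns 183 and 334 (centre 258), and the block at 222–298 (centre 260). The block is above the mouth and parallel to the lane. One more ray check, then I lower it.

Run:
```python
from m import *
W=pickle.load(open("pics/wrist3.pkl","rb"));tx,ty,a=np.load("slide.npy");M=np.array([[np.cos(a),-np.sin(a)],[np.sin(a),np.cos(a)]])
inv=lambda P:((P[:,:2]-[tx,ty])@M*1000).round(1).tolist()
print("hole,edge",inv(plane(W,[(256.5,196),(210,184.5),(310,184)],.006)), "lip ends",inv(plane(W,[(183,190),(334,189)],.016)))
print("tcp",inv(np.array([[.4445,-.2695]])))
```

```text
hole,edge [[-113.2, -1.5], [-120.8, -30.7], [-121.2, 32.1]] lip ends [[-120.2, -45.6], [-121.0, 45.1]]
tcp [[-92.5, -0.3]]
```

Request:
step_arm --moves '[[[0,0,0,0,0.7,0,20],[0,0,0,0,1.4,0,20],[0,0,0,0,2,0,20],[0,0,0,0,2.3,0,20],[0,0,0,0,2.4,0,20]]]'

```text
time_s: 5.18
tcp_pos: [0.443, -0.2688, 0.0299]
ee_rot: [[0.989, -0.003, 0.149], [-0.149, 0.001, 0.989], [-0.003, -1.0, 0.0]]
wrist_force: [-3.4, 4.4, 14.2]
gripper_width: 0.413
```

Request:
step_arm --moves '[[[0,0,0,0,0,0,20],[0,0,0,0,0,0,20],[0,0,0,0,0,0,20],[0,0,0,0,0,0,20],[0,0,0,0,0,0,20]]]'

```text
time_s: 5.6
tcp_pos: [0.443, -0.2688, 0.0299]
ee_rot: [[0.989, -0.002, 0.149], [-0.149, 0.0, 0.989], [-0.002, -1.0, 0.0]]
wrist_force: [-3.0, 2.1, 6.0]
gripper_width: 0.409
```

The block is down on the mouth floor: TCP z is 0.030 with about 6 N of contact. Now sliding it in, with the TCP raised by about 0.5 mm to unload the floor.

Request:
step_arm --moves '[[[0,0,0,0.6,-0.05,0,20],[0,0,0,1.6,-0.05,0,20],[0,0,0,2.8,-0.05,0,20],[0,0,0,4,-0.05,0,20],[0,0,0,5,-0.05,0,20]]]'

```text
time_s: 6.02
tcp_pos: [0.49, -0.2769, 0.0301]
ee_rot: [[0.989, -0.009, 0.15], [-0.15, 0.001, 0.989], [-0.009, -1.0, -0.0]]
wrist_force: [-6.8, -2.0, 5.7]
gripper_width: 0.412
```

```bash
python3 snap.py 4 scene side
python3 - <<'E'
import cv2
a=cv2.imread("pics/side4.png")
cv2.imwrite("pics/c6.png",cv2.resize(a[150:250,180:300],None,fx=6,fy=6,interpolation=cv2.INTER_CUBIC))
E
```

```text
6.0167 [ 0.49   -0.2769  0.0301] [[0.9886, -0.0085, 0.1501], [-0.1501, 0.001, 0.9887], [-0.0086, -1.0, -0.0002]] [-6.8 -2.   5.7] 0.4121876958117589
```

View pics/c6.png

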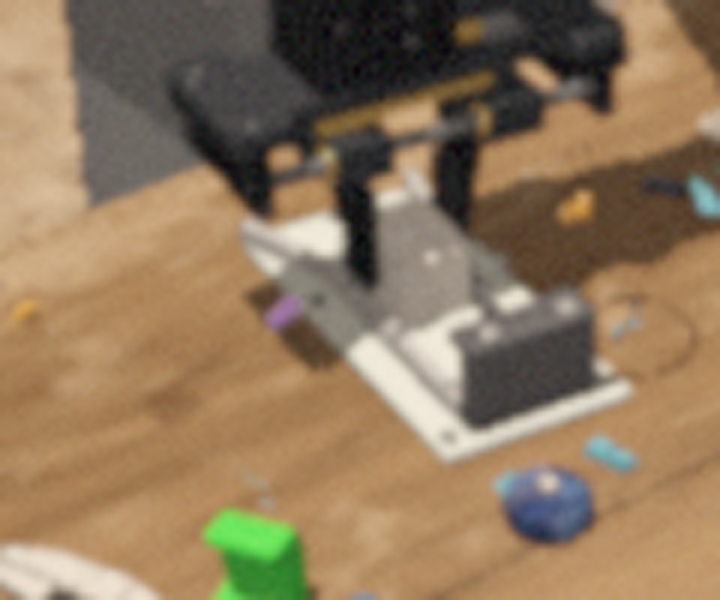

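The side crop shows the block upright in the lane with the fingers above the rails and the pawl partly pushed aside. Continuing.

Request:
step_arm --moves '[[[0,0,0,1,0,0,20],[0,0,0,2,0,0,20],[0,0,0,3,0,0,20],[0,0,0,4,0,0,20],[0,0,0,5,0,0,20]]]'

```text
time_s: 6.53
tcp_pos: [0.5423, -0.2843, 0.03]
ee_rot: [[0.989, -0.002, 0.15], [-0.15, 0.0, 0.989], [-0.002, -1.0, -0.0]]
wrist_force: [-5.4, -1.7, 4.7]
gripper_width: 0.415
```

```bash
python3 snap.py 5 scene side
python3 - <<'E'
import cv2
a=cv2.imread("pics/side5.png");b=cv2.imread("pics/scene5.png")
f=lambda i:cv2.resize(i,(390,390),interpolation=cv2.INTER_CUBIC)
cv2.imwrite("pics/c7.png",cv2.hconcat([f(a[150:250,190:290]),f(b[170:270,230:330])]))
E
```

```text
6.5333 [ 0.5423 -0.2843  0.03  ] [[0.9887, -0.0023, 0.1496], [-0.1496, 0.0002, 0.9887], [-0.0023, -1.0, -0.0001]] [-5.4 -1.7  4.7] 0.41530391142402523
```

View pics/c7.png

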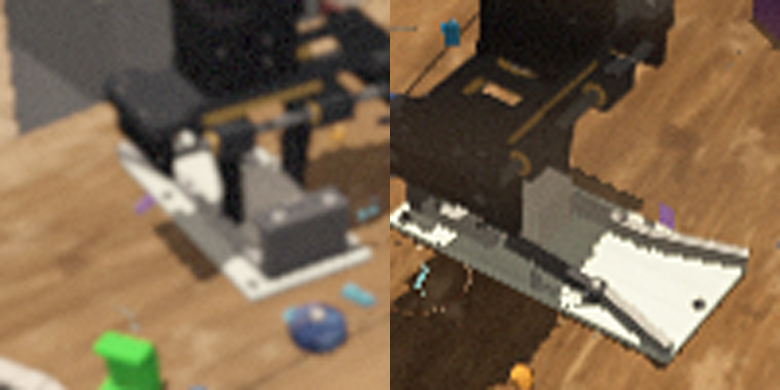

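Request:
step_arm --moves '[[[0,0,0,0.6,0,0,20],[0,0,0,1.2,0,0,20],[0,0,0,1.7,0,0,20],[0,0,0,1.95,0,0,20],[0,0,0,1.95,0,0,20]]]'

```text
time_s: 7.05
tcp_pos: [0.5628, -0.2868, 0.03]
ee_rot: [[0.989, 0.001, 0.149], [-0.149, 0.0, 0.989], [0.001, -1.0, 0.0]]
wrist_force: [-1.4, -0.3, 0.2]
gripper_width: 0.411
```

```bash
python3 snap.py 6 scene side wrist
python3 - <<'E'
import cv2
a=cv2.imread("pics/side6.png");b=cv2.imread("pics/scene6.png")
f=lambda i:cv2.resize(i,(390,390),interpolation=cv2.INTER_CUBIC)
cv2.imwrite("pics/c8.png",cv2.hconcat([f(a[150:250,190:290]),f(b[170:270,230:330])]))
E
```

```text
7.05 [ 0.5628 -0.2868  0.03  ] [[0.9888, 0.0011, 0.1495], [-0.1495, 0.0, 0.9888], [0.0011, -1.0, 0.0002]] [-1.4 -0.3  0.2] 0.41107545756661196
```

View pics/c8.png

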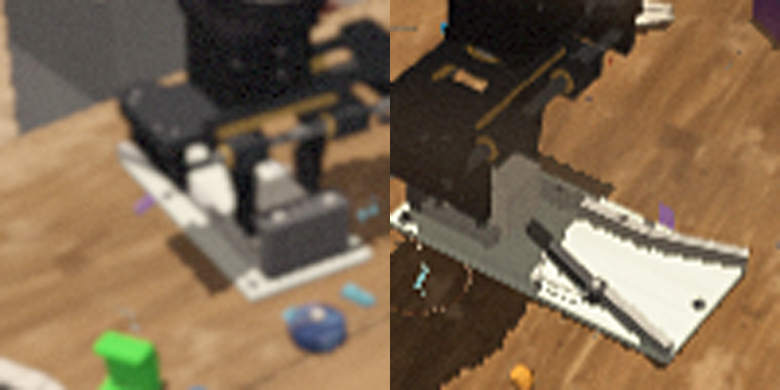

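View pics/wrist6.png

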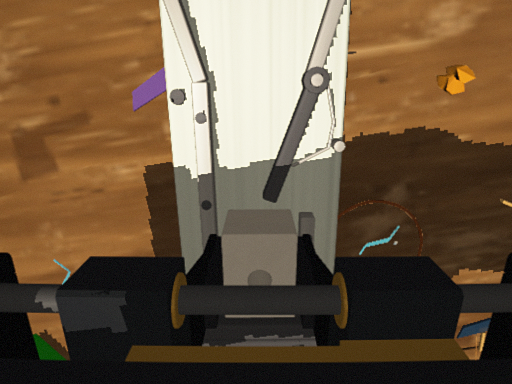

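The pawl has snapped back. In the wrist view its tooth at (270,197) lies in the lane behind the block's rear edge, and by the TCP the block's centre is at about x 32 mm. Releasing.

Request:
step_arm --moves '[[[0,0,0,0,0,0,45],[0,0,0,0,0,0,50],[0,0,0,0,0,0,60],[0,0,0,0,0,0,65],[0,0,0,0,0,0,65]]]'

```text
time_s: 7.62
tcp_pos: [0.5622, -0.2869, 0.0301]
ee_rot: [[0.989, 0.0, 0.15], [-0.15, -0.0, 0.989], [0.0, -1.0, 0.0]]
wrist_force: [-0.4, 0.4, -0.2]
gripper_width: 0.614
```

Request:
step_arm --moves '[[[0,0,0,0,0,0,65],[0,0,0,0,0,0,65],[0,0,0,0,-0.5,0,65],[0,0,0,0,-1.5,0,65],[0,0,0,0,-3,0,65]]]'

```text
time_s: 8.03
tcp_pos: [0.5612, -0.2867, 0.0598]
ee_rot: [[0.989, -0.003, 0.15], [-0.15, 0.001, 0.989], [-0.003, -1.0, 0.0]]
wrist_force: [0.3, -0.5, 0.1]
gripper_width: 0.649
```

Request:
step_arm --moves '[[[0,0,0,-1,-3,0,65],[0,0,0,-3,-6,0,65],[0,0,0,-6,-8,0,65],[0,0,0,-9,-9,0,65],[0,0,0,-11,-9,0,65]]]'

```text
time_s: 8.45
tcp_pos: [0.4526, -0.2707, 0.1541]
ee_rot: [[0.989, 0.006, 0.149], [-0.149, -0.002, 0.989], [0.006, -1.0, -0.001]]
wrist_force: [0.5, 0.4, 0.3]
gripper_width: 0.649
```

Request:
step_arm --moves '[[[0,0,0,0,-2,-4,65],[0,0,0,0,-4,-8,65],[0,0,0,0,-4,-12,65],[0,0,0,0,-4,-12,65],[0,0,0,0,-4,-12,65]]]'

```text
time_s: 8.87
tcp_pos: [0.4347, -0.3912, 0.1911]
ee_rot: [[0.988, 0.002, 0.153], [-0.153, -0.001, 0.988], [0.002, -1.0, -0.001]]
wrist_force: [-0.5, -0.3, -0.1]
gripper_width: 0.649
```

```bash
python3 snap.py 7 scene side wrist
python3 - <<'E'
import cv2
a=cv2.imread("pics/side7.png");b=cv2.imread("pics/scene7.png")
f=lambda i:cv2.resize(i,(390,390),interpolation=cv2.INTER_CUBIC)
cv2.imwrite("pics/c9.png",cv2.hconcat([f(a[150:250,190:290]),f(b[170:270,230:330])]))
E
```

```text
8.8667 [ 0.4347 -0.3912  0.1911] [[0.9882, 0.0017, 0.1534], [-0.1534, -0.0009, 0.9882], [0.0019, -1.0, -0.0006]] [-0.5 -0.3 -0.1] 0.648837498423082
```

View pics/c9.png

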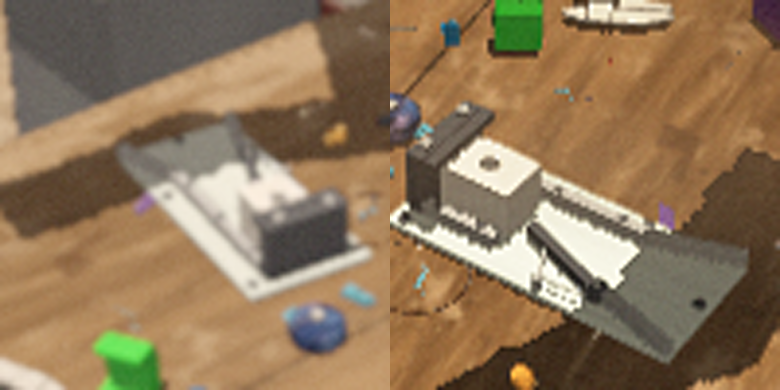

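View pics/wrist7.png

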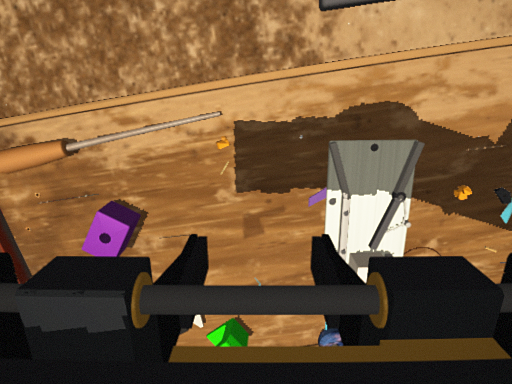

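The block sits between the end stop and the pawl, with the gripper clear. In the scene crop the hole is at (490,162) and the pawl tooth at (533,228). A final numeric check:

Run:
```python
from m import *
W=pickle.load(open("pics/scene7.pkl","rb"));tx,ty,a=np.load("slide.npy");M=np.array([[np.cos(a),-np.sin(a)],[np.sin(a),np.cos(a)]])
inv=lambda P:((P[:,:2]-[tx,ty])@M*1000).round(1).tolist()
o=(230-390/3.9,170)
print("hole",inv(plane(W,cr([(490,162)],3.9,o),.040)),"top edge pts",inv(plane(W,cr([(480,139),(540,168),(510,203),(445,170)],3.9,o),.040)))
print("tooth",inv(plane(W,cr([(533,228),(598,288)],3.9,o),.016)), "initial",inv(plane(S,cr([(312,258),(428,375)],7,(222,190)),.016)))
```

```text
hole [[32.4, -0.8]] top edge pts [[49.7, -14.4], [5.6, -13.9], [2.0, 21.7], [49.4, 20.7]]
tooth [[-6.4, 9.5], [-64.3, 28.6]] initial [[-2.9, 5.1], [-63.3, 28.1]]
```

The tooth pick came out about 4 mm off its rest position, which is right at the 0.06 rad tolerance. I'll compare the start and end pictures at the same scale.

Run:
```python
import cv2
f=lambda i:cv2.resize(i[215:255,255:305],(500,400),interpolation=cv2.INTER_CUBIC)
a=f(cv2.imread("pics/scene0.png"));b=f(cv2.imread("pics/scene7.png"))
cv2.imwrite("pics/c10.png",cv2.resize(cv2.hconcat([a,b]),(800,320)))
```

```text
(no output)
```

View pics/c10.png

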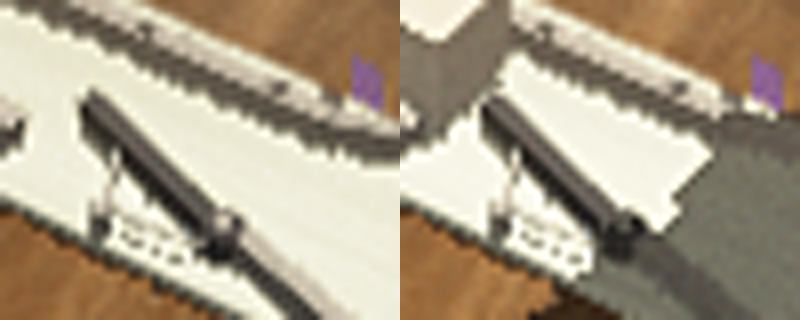

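Run:
```python
import cv2,numpy as np
a=cv2.imread("pics/scene0.png",0).astype(int);b=cv2.imread("pics/scene7.png",0).astype(int)
for r in (229,231,233,235,237,239): print(r,a[r,264:284],b[r,264:284])
```

```text
229 [216  49  52  93 100  87 152 233 237 234 232 232 228 230 230 230 232 234
 237 240] [236  55  55 104 106  94 162 241 245 241 242 241 239 240 236 238 240 242
 245 248]
231 [243  97  70  46  47  90  95  94 155 234 239 234 233 235 232 233 231 230
 232 229] [252 109  74  52  53  96 104  99 172 244 246 243 242 242 241 241 240 240
 240 241]
233 [238 246 158 103  62 101  41  90  94  89 157 238 239 236 233 233 235 235
 235 234] [247 252 173 117  66 114  46 100 103  90 169 246 246 244 241 242 241 243
 242 242]
235 [238 236 240 246 128 197  64  36  41  88  92  81 158 237 240 238 238 234
 234 235] [244 245 246 253 141 207  70  39  45  95 105  92 169 246 248 246 244 244
 243 242]
237 [239 238 238 240 225 134 252 164  58  42  40  90  98  86 154 227 241 235
 236 237] [246 245 244 247 233 144 254 178  63  39  41  95 100  91 171 241 247 244
 244 244]
239 [236 238 231 237 187 241 241 246 252  96  63  35  33  89  90  81 118 235
 242 236] [245 245 242 247 201 249 247 250 254 108  69  38  35  93 100  91 128 245
 249 246]
```

The pawl's pixel rows match the start picture edge for edge, so it is exactly at rest and the 4 mm difference was just a coarse pick. Handing in.

```bash
python3 -c "
from station import r
print(r.finish_job())"
```

```text
the job is handed in; nothing more can be done
None
```

I loaded the small mould block into the slide: it was set down on the flared mouth and slid past the pawl, which snapped back behind it. I then let go and moved the arm clear. I handed the job in at about 9 s of the 40 s allowed; no verdict is reported.

**Last checks:**
- **Block position:** the centre is at about x 32 mm, y −1 to 0 mm in the slide's frame. That comes from the bored hole in the scene image, and the gripper's position at release agrees. It lies flat with its long side along the lane.
- **Pawl:** in the scene image its pixel rows match the start picture, so it is back at rest.
- **Robot:** wrist force is about 0 and the gripper is well clear.

**Disagreements:**
- My first coarse reading put the pawl's tooth about 4 mm off its rest position. The pixel-row comparison showed that was a picking error.
- A rough reading of the block's top corners gave a centre nearer x 27 mm. That is still inside the 22–38 mm limit, and the block's front edge sits at the keeper lip there, so I trusted the hole reading.

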